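# Take the slide carrier off the barbed drip hook

### The arm

A 6-joint arm with a two-finger parallel gripper is mounted at the origin on a cart in front of the work surface, level with it; the furniture and walls round the work are solid. World frame = base frame: x ahead of the robot, y to its left, z up, the work surface at z = 0. Lengths are in m, angles in degrees, forces in N, time in s.
With the tool pointing down it reaches from about 0.35 to 0.875 m from the base axis. Payload 4.2 kg.
Tool frame: the origin (TCP) lies midway between the tips of the shut fingers; the grasp point (between the pads) lies 19 mm behind it; z points along the fingers, y is the line along which they close (so a half turn about z gives the same grasp; the last joint's range is limited). The gripper opens to 87 mm and grips with 3 to 60 N. Pads are 19 mm wide; open, the fingers measure 117 mm over their backs; the gripper's body (75 mm by 190 mm) begins 51 mm behind the grasp point.
Start: joints at [85.119, 22.042, 0.453, 0, -68.411, -14.817], TCP at [0.211, 0.588, 0.223] pointing down, gripper open.
Joint ranges: [-179.83, 179.83], [-69.29, 118.12], [-61.27, 80.66], [-181.25, 117.63], [-171.15, -9.14], [-177.46, 177.46]. Speed limits (degrees/s): [159.86, 159.86, 180, 180, 180, 180].

### API

Orientations are given as a 3x3 rotation matrix whose columns are the frame's x, y, z axes.
In Python, from station import r, cams gives the robot as it stands.
- The arm moves only by the tool play_rows, never from a script. Its argument "commands" is text: rows parted by semicolons, each of 6 numbers parted by spaces: the shift along the world's x, y, z normalised to -1 to 1, where 1 is 30 mm, then the turn, a rotation vector about the world's x, y, z normalised to -1 to 1, where 1 is 0.15 rad. A call has 1 to 20 rows; each row shifts and turns the commanded pose from where the row before left it; what a row does not reach is not made up. A row lasts 1/10 s, in which the tool goes at most 50 mm and 8.59 degrees, less where a joint would pass 70% of its speed; a pose out of reach is approached as far as the arm can. A call with a number of a shift or a turn outside -1 to 1 is refused whole. A call with a gripper value outside its range is refused whole. "grip" is the finger opening in mm, from 0 to 87, set as the call begins (left out, the last holds). The fingers move at their own pace and stop on an object; the grip force is fixed at half the most. Time passes only in rows, so rows that do not move let the fingers close. It gives the time, the measured TCP pose, the force, the opening and the grip force at its end, in the units of the state.
- r.sense(): the state, without advancing time (a new reading comes with each control period).
- cams.capture(name): name is "side" or "top" or "wrist"; returns (picture, depth): 420x560x3 uint8, blue, green, red; 420x560 float32, m along the optical axis (not along the pixel's ray), 0 where there is no reading.
- cams.camera_info(name): a dict with "mtx" (3x3 intrinsics, pixels), "k1" (the pictures are not rectified: a ray, as slopes to the right and down, at radius r is drawn at 1 + k1 r^2 times it, then the intrinsics apply), "R" (3x3) and "t" (3): a world point X has camera coordinates R X + t. Camera axes: x right, y down, z forward; pixel columns grow to the right and rows downward; lengths in m; the calibration is good to about 2 mm. A picture is of the moment at which its call begins: read the wrist's pose just before it. camera_info takes no time and is no camera call; for the wrist camera it gives the pose at the moment of the call.
- r.finish_job(): hands the job in; it is judged then, once.
The state is a dict: "time_s": time; "joints": joint angles; "joint_velocities": joint speeds; "effort": joint torques, N m; "tcp_pos": TCP position; "ee_rot": TCP orientation; "wrist_force": force on the tool from outside, world axes, zero at the start; "moment": the same for the moment, N m; "gripper_width": opening from 0.0 (shut) to 1.0 (fully open); "gripper_force": force on a finger pad.
Only numpy, scipy, OpenCV 4.12 (cv2) and the standard library are available. Lean on these libraries where they do the work, as an engineer would, in place of code of your own. Each camera call takes 0.05 s, during which the arm holds its last target. There are 200 camera calls.

### The job

The slide carrier hangs to drain on the drip stand's barbed hook. Take it down without forcing the hook: it comes off only when raised, tilted handle-up and backed out with its eye over the barb. Then set it down gently, flat and upright inside the steel tray and let go; leave everything else alone.

Things in the scene. Friction and masses are not known exactly. Their poses are not given: they have to be found in the camera images.
- stand: Drip stand, fixed: grey foot 120 x 100 x 12 mm, origin at the centre of its underside, z up; a 12 mm round post on the origin, topped by a 24 x 22 x 26 mm clamp block (top at z = 180 mm). A flat steel bar 8 mm wide, 7 mm thick (z) runs level through the block, about along the stand's own -x (the robot's side). The hook is rigid; over 15 N bends it.
- stand_bar (a point): On the level bar's centre line, over the post's axis (166.5 mm up). Axes as the stand's. Some way along -x the bar bends 45 degrees up (to -x and +z) and runs 24 mm on to its tip. Set by hand and NOT measured, to be seen or felt: the bend lies 58 to 102 mm from this point, and the whole bar is swung about it up to 4 degrees left or right of the stand's -x.
- stand_barb_side (a point): 10 mm over stand_bar: the barb is on the upper side. The 45 degree slope's upper face starts 1.5 mm nearer the post than the centre-line bend. At the bar's tip a spur stands about 8 mm out of the slope's upper face, raked back to the post. Tilted 40 to 45 degrees (plate top towards the post, handle up) the carrier's eye passes slope and barb with 2 mm to spare either side, moving along the slope; upright it does not pass.
- carrier: Slide carrier, loose, 0.15 to 0.26 kg: white basket 56 (x) x 84 (y) x 22 mm with glass slides, origin under its centre, z up, balanced there. A 5 mm plate (normal x) across its middle has the eye; a strap in front (-x) carries the handle. It hangs upright, axes along the stand's, by the eye's upper edge on the level bar, plate 43 to 49 mm before the post's axis.
- carrier_grip (a point): Centre of the carrier's blue handle block, 26 (x) x 14 (y) x 36 mm (z): in the carrier's frame at x = -90, y = 0, z = 150 mm. Axes as the carrier's. Grasp it across y, 14 mm, from above.
- carrier_eye (a point): Centre of the carrier's eye, a window 18 mm wide (y) and 19 mm high (z) through the 5 mm thick, 34 mm wide plate: in the carrier's frame at x = 0, y = 0, z = 128.5 mm (upper edge at 138, lower at 119, plate's top at 150 mm). Axes as the carrier's.
- tray: Steel drip tray, fixed, open on top: 112 (x) x 132 (y) x 16 mm outside, walls and floor 5 mm, so 102 x 122 mm inside; origin at the centre of its underside, z up. The basket fits any way round, about square to the tray.
- timer: White bench timer, 39 x 68 x 62 mm, origin under its centre. Bystander.
- label_roll: White label roll lying flat, 66 mm across, 26 mm high, origin under its centre. Bystander.
- tape_roll: Beige tape roll lying flat, 69 mm across, 19 mm high, origin under its centre. Bystander.
- forceps: Steel forceps, lying, 16 x 144 x 9 mm, origin under its centre, long along its y. Bystander.
- marker_red: White marker pen with a red cap, lying, 12 x 133 x 13 mm, origin under its centre, long along its y. Bystander.
Things that resemble listed ones, but are neither listed nor needed, are in the scene too. Several things have the shape of the tray; the one meant has the colours described above.

How it is judged (in metres and radians):
On the way:
1. the carrier's eye is off the hook, well away from the stand, and the carrier no longer touches the stand (horizontal distance between carrier_eye and stand above 0.145 m and contact force between carrier and stand below 0.1 N), for 0.1 s.
At the end, for the whole second after the job is handed in: The carrier stands upright (within 0.06 rad) and at rest on the tray's floor (underside within 4 mm of it, centre within 35 mm of the tray's centre), released and clear of the stand (z of carrier in the frame of tray between 0.002 and 0.009 m and horizontal distance between carrier and tray below 0.035 m and angle between carrier's own z axis and vertical below 0.06 rad and linear speed of carrier below 0.02 m/s and contact force between carrier and tray above 0.5 N and contact force between carrier and stand below 0.1 N); the robot touches nothing.
It fails at once if the hook or stand is forced: more than 15 N between carrier and stand (contact force between carrier and stand above 15 N).
It fails at once if the stand is pushed by the robot with more than 15 N (contact force between any of the fingers, the arm and stand above 15 N).
It fails at once if the carrier is dropped or banged into the tray: more than 30 N between them (contact force between carrier and tray above 30 N).
It fails at once if a bystander is moved by more than 30 mm (distance of any of timer, label_roll, tape_roll, marker_red, forceps from where it was at the start of the episode above 0.03 m).
It also fails if it takes over 64 s, if anything falls off the work surface, if the arm or the gripper's body presses on something with over 40 N, if the wrist force passes 120 N, or if a joint passes its speed limit or range.

## Working session

There is one attempt and no reset: what is moved stays moved. The work goes in short steps, Python scripts to look and compute and a tool call to move; the robot and the scene stay as the last step left them, time stands still between calls to the robot, and variables do not carry over. Pictures are saved under pics/ and viewed, at most 10 in all, crops included, and the job is handed in when it is done.

Besides the shell and the picture viewer there is one more tool, called after ">>>" as name(argument=value, ...) on one line, values as JSON. play_rows: Moves the arm, as the interface text tells. Scaled input: -1 to 1 covers 30 mm each way for a shift and 0.15 rad each way for a turn. Its arguments: {"type":"object","properties":{"commands":{"type":"string"},"grip":{"type":"number"}},"required":["commands"]}

```bash
mkdir -p pics; ls; cat > h.py <<'E'
import numpy as np, cv2
from station import r, cams
def cap(n):
    info=cams.camera_info(n); im,d=cams.capture(n)
    np.savez(f'{n}.npz',im=im,d=d,**{k:np.array(info[k]) for k in('mtx','k1','R','t')})
    return im,d,info
def load(n):
    z=np.load(f'{n}.npz'); return z['im'],z['d'],z
def cloud(d,info):
    K=np.array(info['mtx']);h,w=d.shape
    u,v=np.meshgrid(np.arange(w),np.arange(h))
    p=np.stack([u,v],-1).reshape(-1,1,2).astype(float)
    q=cv2.undistortPoints(p,K,np.array([float(info['k1']),0,0,0])).reshape(h,w,2)
    X=np.concatenate([q*d[...,None],d[...,None]],-1)
    return (X-np.array(info['t']).ravel())@np.array(info['R'])   # world
def proj(P,info):
    P=np.atleast_2d(P).astype(float)
    R=np.array(info['R']);return cv2.projectPoints(P,cv2.Rodrigues(R)[0],np.array(info['t']).ravel().astype(float),np.array(info['mtx']),np.array([float(info['k1']),0,0,0]))[0].reshape(-1,2)
E
python3 - <<'E'
from h import *
ims=[]
for n in('side','top'):
    im,d,i=cap(n); cv2.imwrite(f'pics/{n}0.png',im); print(n,np.array(i['R']).round(2).tolist(),np.array(i['t']).round(3), -np.array(i['R']).T@np.array(i['t']).ravel(), i['mtx'],i['k1'])
print(r.sense())
E
```

```text
pics
side [[0.95, -0.32, -0.01], [-0.19, -0.53, -0.83], [0.26, 0.79, -0.56]] [-0.567  0.244  1.14 ] [ 0.29194767 -0.95048929  0.83161642] [[382.27173325   0.         283.29704612]
 [  0.         382.27173325 206.37428708]
 [  0.           0.           1.        ]] -0.02674343313587662
top [[-0.39, -0.92, 0.01], [-0.84, 0.35, -0.42], [0.38, -0.17, -0.91]] [0.276 0.555 1.358] [0.05542617 0.29268192 1.46321236] [[523.10673038   0.         279.00365826]
 [  0.         523.10673038 208.47934323]
 [  0.           0.           1.        ]] -0.18145851149455444
{'time_s': 0.1, 'joints': array([ 8.51202529e+01,  2.20859554e+01,  3.87751088e-01, -2.31942394e-02,
       -6.84125038e+01, -1.48166696e+01]), 'joint_velocities': array([-0.12996127, -0.12598565,  0.18194259,  0.14214549, -0.0166842 ,
       -0.07586922]), 'effort': array([ 1.06639909e-03, -3.91687703e+01,  1.87935483e+01,  4.23194110e+00,
        1.34703549e-02, -7.17416356e-05]), 'tcp_pos': array([0.21045922, 0.58792605, 0.22157969]), 'ee_rot': array([[ 9.41441329e-01, -3.37176413e-01, -5.39417837e-04],
       [-3.37176819e-01, -9.41439434e-01, -1.89316911e-03],
       [ 1.30502748e-04,  1.96418684e-03, -9.99998062e-01]]), 'wrist_force': array([ 0.52142931,  0.31172637, -0.26746879]), 'moment': array([-0.04964928,  0.02152041, -0.03136753]), 'gripper_force': 0.0, 'gripper_width': 1.0027983649189798}
```

View pics/side0.png

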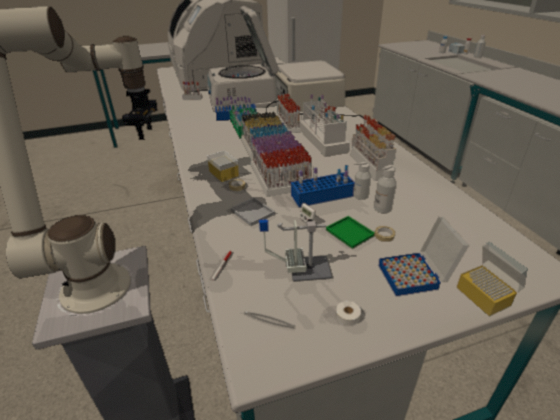

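View pics/top0.png

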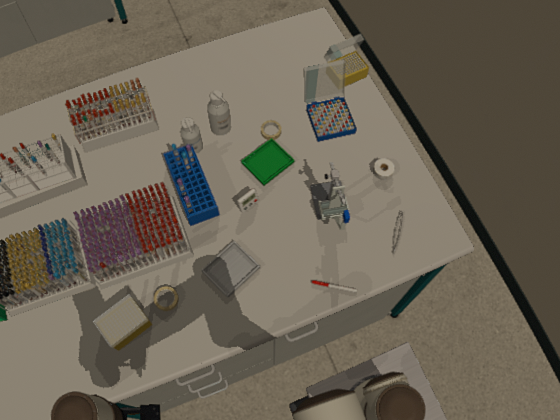

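Side view: carrier with blue handle at (264,226), basket (296,262), stand post (311,240). Top view: stand and carrier about (330,200), blue handle (347,216), steel tray (232,268); the green tray at (268,160) is a decoy.

```bash
python3 - <<'E'
from h import *
crops=[]
for n,(c0,c1,r0,r1) in(('side',(235,345,205,290)),('top',(290,365,155,235))):
    im,d,i=load(n); W=cloud(d,i)
    hsv=cv2.cvtColor(im,cv2.COLOR_BGR2HSV)
    m=np.zeros(d.shape,bool); m[r0:r1,c0:c1]=1
    b=m&(hsv[...,0]>100)&(hsv[...,0]<130)&(hsv[...,1]>150)&(d>0)
    P=W[b]; print(n,'blue',b.sum(),np.median(P,0).round(4),P.min(0).round(3),P.max(0).round(3))
    f=m&(abs(W[...,2]-.012)<.005)&(d>0); P=W[f]
    rect=cv2.minAreaRect((P[:,:2]*1000).astype(np.float32)); print('foot?',f.sum(),rect)
    for lo,hi in((.016,.06),(.06,.13),(.13,.155),(.155,.175),(.175,.2),(.2,.3)):
        f=m&(W[...,2]>lo)&(W[...,2]<hi)&(d>0); P=W[f]
        if len(P): print(lo,len(P),P.mean(0).round(3),P.min(0).round(3),P.max(0).round(3))
    # tray
    tb=(195,275,235,305) if n=='top' else (225,285,190,225)
    m=np.zeros(d.shape,bool); m[tb[2]:tb[3],tb[0]:tb[1]]=1
    f=m&(W[...,2]>.003)&(W[...,2]<.025)&(d>0);P=W[f]
    print('tray',cv2.minAreaRect((P[:,:2]*1000).astype(np.float32)),np.percentile(P[:,2],[5,50,95]), len(P))
    crops.append(cv2.resize(im[r0:r1,c0:c1],(400,400),interpolation=cv2.INTER_CUBIC))
cv2.imwrite('pics/c0.png',np.hstack(crops))
E
```

```text
side blue 74 [ 0.5024 -0.1142  0.1905] [ 0.493 -0.12   0.011] [0.731 0.193 0.203]
foot? 1014 ((616.6636352539062, 20.686752319335938), (405.36956787109375, 411.2265625), 68.79010009765625)
0.016 712 [ 0.63 -0.06  0.04] [ 0.485 -0.18   0.016] [0.849 0.265 0.06 ]
0.06 274 [ 0.602 -0.105  0.083] [ 0.503 -0.172  0.06 ] [0.74  0.115 0.129]
0.13 54 [ 0.594 -0.136  0.141] [ 0.503 -0.149  0.13 ] [ 0.64  -0.113  0.153]
0.155 205 [ 0.601 -0.136  0.169] [ 0.493 -0.155  0.156] [ 0.678 -0.111  0.175]
0.175 168 [ 0.561 -0.126  0.185] [ 0.492 -0.154  0.175] [ 0.651 -0.102  0.2  ]
0.2 15 [ 0.505 -0.11   0.201] [ 0.493 -0.115  0.2  ] [ 0.515 -0.105  0.203]
tray ((562.6619873046875, 254.896484375), (247.4759521484375, 235.39505004882812), 71.29222869873047) [0.00326378 0.0067873  0.01829594] 988
top blue 60 [ 0.4969 -0.1045  0.1969] [ 0.489 -0.113  0.171] [ 0.513 -0.097  0.207]
foot? 406 ((657.3106689453125, -147.63265991210938), (236.5543212890625, 269.39349365234375), 67.4131851196289)
0.016 426 [ 0.594 -0.119  0.045] [ 0.545 -0.195  0.016] [ 0.818 -0.079  0.06 ]
0.06 240 [ 0.577 -0.122  0.088] [ 0.499 -0.16   0.06 ] [ 0.638 -0.088  0.129]
0.13 57 [ 0.575 -0.121  0.142] [ 0.498 -0.142  0.13 ] [ 0.635 -0.1    0.154]
0.155 184 [ 0.607 -0.128  0.168] [ 0.49  -0.149  0.155] [ 0.676 -0.098  0.175]
0.175 163 [ 0.565 -0.121  0.185] [ 0.489 -0.151  0.175] [ 0.645 -0.097  0.2  ]
0.2 10 [ 0.501 -0.105  0.202] [ 0.491 -0.111  0.2  ] [ 0.514 -0.1    0.207]
tray ((540.5625, 214.105712890625), (236.62879943847656, 213.10780334472656), 67.17400360107422) [0.00320646 0.00578124 0.01644525] 1570
```

View pics/c0.png

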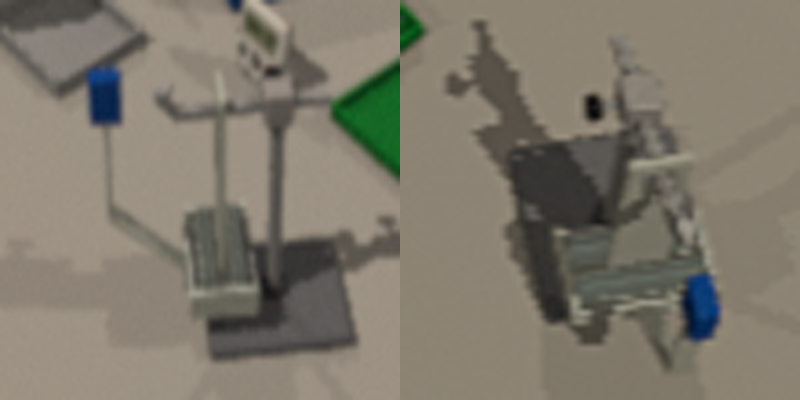

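>>> play_rows(commands="0 -0.3 1 0 0 0;0.2 -0.8 1 0 0 0;0.3 -1 1 0 0 0;0.3 -1 1 0 0 0;0.3 -1 1 0 0 0;0.3 -1 0.5 0 0 0;0.3 -1 0 0 0 0;0.3 -1 0 0 0 0;0.3 -1 0 0 0 0;0.3 -1 0 0 0 0;0.3 -1 0 0 0 0;0.3 -1 0 0 0 0;0.3 -1 0 0 0 0;0.3 -1 0 0 0 0;0.3 -1 0 0 0 0;0.3 -1 0 0 0 0;0.3 -1 0 0 0 0.2;0.3 -1 0 0 0 0.2;0.3 -1 0 0 0 0.2;0.3 -1 0 0 0 0")

```text
time_s: 2.1
tcp_pos: [0.3784, 0.0141, 0.3873]
ee_rot: [[0.968, -0.25, -0.0], [-0.25, -0.968, 0.0], [-0.0, -0.0, -1.0]]
wrist_force: [0.2, 0.6, -0.1]
gripper_width: 0.999
gripper_force: 0.0
```

>>> play_rows(commands="0.3 -1 0 0 0 0;0.3 -1 0 0 0 0;0.3 -0.8 0 0 0 0;0.2 -0.4 0 0 0 0;0 0 0 0 0 0;0 0 0 0 0 0")

```text
time_s: 2.7
tcp_pos: [0.4113, -0.0805, 0.3871]
ee_rot: [[0.968, -0.252, -0.001], [-0.252, -0.968, 0.0], [-0.001, 0.0, -1.0]]
wrist_force: [-0.4, -0.1, -0.5]
gripper_width: 1.001
gripper_force: 0.0
```

```bash
python3 - <<'E'
from h import *
im,d,i=cap('wrist'); cv2.imwrite('pics/w1.png',im); s=r.sense();print(s['tcp_pos'],s['ee_rot'].round(3).tolist(),s['time_s']); print(np.array(i['R']).round(3).tolist(),-np.array(i['R']).T@np.array(i['t']).ravel())
E
```

```text
[ 0.41130182 -0.08024936  0.38735327] [[0.968, -0.251, -0.0], [-0.251, -0.968, 0.0], [-0.001, -0.0, -1.0]] 2.75
[[-0.252, -0.968, 0.001], [-0.935, 0.244, 0.259], [-0.251, 0.064, -0.966]] [ 0.47918885 -0.09975804  0.55065387]
```

View pics/w1.png

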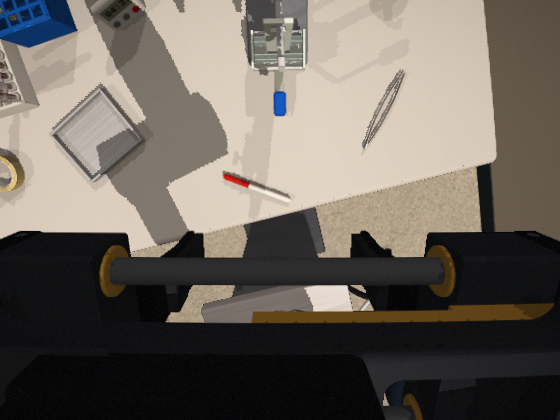

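Wrist camera looks back; carrier at the top edge (handle (280,104), basket (278,45)), steel tray (98,133). Shift forward to see the hook.

>>> play_rows(commands="0.8 -0.2 0 0 0 0;0.9 -0.3 0 0 0 0;0.9 -0.2 0 0 0 0;0.9 -0.2 0 0 0 0;0.8 -0.2 0 0 0 0;0 0 0 0 0 0;0 0 0 0 0 0")

```text
time_s: 3.45
tcp_pos: [0.5406, -0.1127, 0.387]
ee_rot: [[0.968, -0.25, -0.001], [-0.25, -0.968, 0.0], [-0.001, 0.0, -1.0]]
wrist_force: [-0.8, 0.3, -0.3]
gripper_width: 1.0
gripper_force: 0.0
```

```bash
python3 - <<'E'
from h import *
_,dT,iT=load('wrist'); np.savez('wristA.npz',**np.load('wrist.npz'))
im,d,i=cap('wrist'); W=cloud(d,i); s=r.sense(); print(s['tcp_pos'])
hsv=cv2.cvtColor(im,cv2.COLOR_BGR2HSV)
b=(hsv[...,0]>100)&(hsv[...,0]<130)&(hsv[...,1]>150)&(d>0)&(W[...,2]>.12); ys,xs=np.where(b); print(xs.min(),xs.max(),ys.min(),ys.max(),b.sum())
P=W[b]; print(np.percentile(P,[1,50,99],axis=0).round(4))
top=P[P[:,2]>np.percentile(P[:,2],98)-.004]; print('handle top',cv2.minAreaRect((top[:,:2]*1000).astype(np.float32)),top[:,2].mean())
v=np.clip(im.astype(float)*1.5,0,255).astype(np.uint8)
cv2.imwrite('pics/w2.png',cv2.resize(v[:260,150:430],(800,743))[:600])
E
```

```text
[ 0.5401691  -0.11277366  0.38760537]
0 559 200 419 713
[[ 0.4921 -0.1998  0.1738]
 [ 0.5631 -0.1069  0.5013]
 [ 0.5816 -0.0596  0.5114]]
handle top ((567.6862182617188, -104.23733520507812), (65.70442199707031, 6.577215671539307), 75.2453384399414) 0.5093452797445808
```

View pics/w2.png

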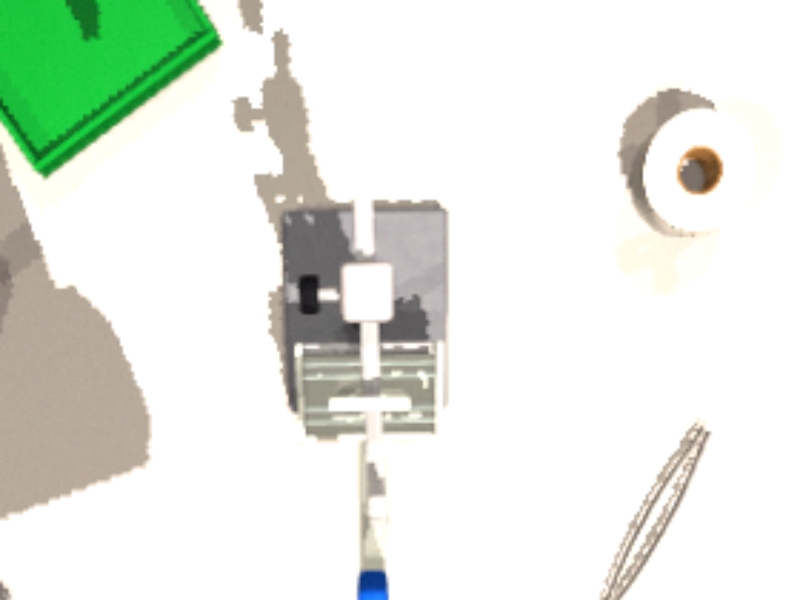

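Clear overhead view: clamp block at crop (367,292), bar running down, plate at (370,403), slope/tip about (376,440–520), handle (373,590). Now measure with depth.

```bash
python3 - <<'E'
from h import *
im,d,i=load('wrist'); W=cloud(d,i)
ok=(d>0)&(W[...,0]>.45)&(W[...,0]<.75)&(W[...,1]>-.22)&(W[...,1]<-.04)&(W[...,2]<.25)&(W[...,2]>.003)
ok[215:]=0
P=W[ok]; C=im[ok]
z=P[:,2]
mr=lambda p:cv2.minAreaRect((p[:,:2]*1000).astype(np.float32))
blk=P[(z>.176)&(z<.184)&(P[:,0]>.6)]; print('blk',len(blk),blk.mean(0).round(4),mr(blk))
ft=P[(z>.008)&(z<.016)]; print('foot',len(ft),mr(ft))
hs=cv2.cvtColor(C.reshape(-1,1,3),cv2.COLOR_BGR2HSV)[:,0]
bl=P[(hs[:,1]>150)&(hs[:,0]>100)&(hs[:,0]<130)]; t=bl[bl[:,2]>np.median(bl[:,2])-.006]; print('handle',len(bl),len(t),t.mean(0).round(4),mr(t))
# stand axes: guess yaw from foot, list points near centre line in stand frame
c=blk.mean(0)[:2]
th=np.radians(-14.5); ax=np.array([np.cos(th),np.sin(th)]); ay=np.array([-ax[1],ax[0]])
q=np.c_[(P[:,:2]-c)@ax,(P[:,:2]-c)@ay,z]*1000
np.save('q.npy',q)
s=q[(abs(q[:,1])<16)&(q[:,2]>120)]
for a in range(40,-160,-4):
    m=s[(s[:,0]>=a)&(s[:,0]<a+4)]
    if len(m): print(a,len(m),'y',np.percentile(m[:,1],[0,50,100]).round(1),'z',np.percentile(m[:,2],[0,50,100]).round(1))
pl=q[(q[:,2]>143)&(q[:,2]<156)&(abs(q[:,1])<25)]; print('plate',mr(pl/1000),pl.mean(0))
bk=q[(q[:,2]>20)&(q[:,2]<60)]; print('basket',mr(bk/1000))
E
```

```text
blk 393 [ 0.635  -0.1393  0.1804] ((636.8499755859375, -132.18446350097656), (36.119285583496094, 24.20954704284668), 75.89107513427734)
foot 2027 ((634.696533203125, -140.93955993652344), (99.06241607666016, 118.75370788574219), 76.81179809570312)
handle 140 97 [ 0.5095 -0.1111  0.2001] ((508.812255859375, -111.10772705078125), (11.227667808532715, 11.160755157470703), 75.51765441894531)
40 8 y [-2.4  1.8  4.8] z [169.8 171.5 172.3]
36 27 y [-2.4  1.2  4.8] z [169.9 171.2 173.4]
32 27 y [-2.4  1.2  4.8] z [169.4 171.2 173.5]
28 21 y [-2.4  1.2  4.8] z [169.7 171.  173. ]
24 23 y [-2.4  1.2  3.6] z [170.1 171.  172.3]
20 20 y [-3.6  0.   3.6] z [169.6 171.  172.8]
16 28 y [-3.6  0.   3.7] z [169.7 171.3 172.9]
12 18 y [-4.7  0.   4.8] z [169.6 171.4 178.1]
8 64 y [-10.7  -0.6   9.6] z [178.3 180.3 183. ]
4 54 y [-10.7  -0.6   9.6] z [179.  180.8 182.5]
0 85 y [-10.7   1.2  16. ] z [168.7 180.6 182.5]
-4 67 y [-10.7   2.4  16. ] z [166.8 180.4 182.2]
-8 71 y [-10.7  -1.2   9.7] z [178.8 180.9 182.9]
-12 58 y [-10.8  -1.2   9.7] z [165.  180.4 183.2]
-16 31 y [-6.  -1.2  7.3] z [169.8 
[... 794 characters left out ...]
 21 y [-9.  -5.1 -1.3] z [171.  173.7 175.9]
-88 31 y [-8.9 -5.1 -1.3] z [175.6 187.4 190.4]
-92 18 y [-8.7 -5.6 -2.5] z [186.2 188.2 189.8]
-96 18 y [-8.7 -5.6 -2.5] z [186.1 186.8 189. ]
-100 18 y [-8.9 -5.7 -2.5] z [182.4 184.7 187.5]
-124 42 y [-8.7 -3.8  1.3] z [170.1 185.6 200.2]
-128 62 y [-10.1  -2.4   3.8] z [169.2 199.  202.5]
-132 37 y [-9.9 -2.4  3.8] z [197.6 201.1 202.6]
-136 35 y [-10.6  -3.7   3.8] z [120.9 200.2 202.9]
plate ((-44.12459182739258, 2.094326972961426), (0.13043905794620514, 25.407115936279297), 0.8384284973144531) [-44.15957375   4.32093622 147.87906528]
basket ((-50.29903793334961, -3.5433921813964844), (83.33941650390625, 86.31026458740234), 89.9549560546875)
```

```bash
python3 - <<'E'
from h import *
q=np.load('q.npy')
b=q[(abs(q[:,1]+2)<8)&(q[:,2]>168.5)&(q[:,2]<174.5)&(((q[:,0]>14)&(q[:,0]<42))|((q[:,0]<-54)&(q[:,0]>-80))|((q[:,0]<-18)&(q[:,0]>-42)))]
k=np.polyfit(b[:,0],b[:,1],1); print('bar y=kx+c',k,np.degrees(np.arctan(k[0])),'z',np.polyfit(b[:,0],b[:,2],1))
s=q[(abs(q[:,1]+5)<5)&(q[:,0]<-78)&(q[:,0]>-106)&(q[:,2]>165)]; s=s[np.argsort(-s[:,0])]
print(s[:,[0,2]].round(1).tolist())
p=q[(q[:,2]>179)&(q[:,0]<-42)&(q[:,0]>-56)&(abs(q[:,1])<20)]; kp=np.polyfit(p[:,1],p[:,0],1); print('plate top',p.mean(0),kp,p[:,1].min(),p[:,1].max(),'x',np.percentile(p[:,0],[2,98]))
h=q[(q[:,2]>197)&(q[:,0]<-118)]; print('handle',h.mean(0),h.min(0),h.max(0))
# tray from wristA
im,d,i=load('wristA'); W=cloud(d,i)
m=np.zeros(d.shape,bool); m[75:190,42:155]=1
P=W[m&(d>0)&(W[...,2]>.011)&(W[...,2]<.022)]
print('tray rim',len(P),P[:,2].mean(),cv2.minAreaRect((P[:,:2]*1000).astype(np.float32)))
P=W[m&(d>0)&(W[...,2]>.003)&(W[...,2]<.022)]; print(cv2.minAreaRect((P[:,:2]*1000).astype(np.float32)))
print('table z',np.median(W[100:130,300:350,2]))
im,d,i=load('side'); W=cloud(d,i); m=np.zeros(d.shape,bool); m[190:226,228:282]=1
P=W[m&(d>0)&(W[...,2]>.009)&(W[...,2]<.022)]; print('side',cv2.minAreaRect((P[:,:2]*1000).astype(np.float32)))
E
```

```text
bar y=kx+c [ 0.05296459 -0.72874683] 3.03181463250322 z [-2.16216334e-03  1.71312101e+02]
[[-78.3, 172.5], [-78.4, 172.4], [-78.4, 172.2], [-78.4, 172.2], [-78.6, 170.6], [-78.6, 170.5], [-79.6, 172.6], [-79.6, 172.5], [-79.6, 172.4], [-79.7, 172.1], [-79.7, 171.6], [-79.8, 171.4], [-80.7, 174.2], [-80.8, 173.5], [-80.8, 173.1], [-80.8, 172.9], [-80.9, 172.3], [-81.0, 172.2], [-81.1, 171.0], [-81.9, 174.7], [-81.9, 174.5], [-81.9, 174.2], [-82.0, 174.0], [-82.0, 173.7], [-82.0, 173.7], [-82.0, 173.6], [-83.0, 175.9], [-83.1, 175.3], [-83.1, 175.2], [-83.1, 174.8], [-83.2, 174.6], [-83.4, 173.2], [-83.5, 172.4], [-84.0, 177.5], [-84.1, 177.0], [-84.2, 176.3], [-84.3, 176.0], [-84.3, 175.8], [-84.3, 175.7], [-84.3, 175.6], [-84.7, 189.1], [-84.9, 188.3], [-85.0, 187.8], [-85.0, 187.4], [-85.0, 187.4], [-85.1, 178.6], [-85.2, 186.4], [-85.3, 177.8], [-85.3, 177.7], [-85.3, 177.4], [-85.4, 177.1], [-85.4, 176.7], [-85.8, 190.4], [-85.8, 190.2], [-85.9, 190.0], [-85.9, 189.6], [-85.9, 189.4], [-86.0, 189.0], [-87.1, 190.2], [-87.1, 190.0], [-87.1, 189.9], [-87.1, 189.9], [-87.2, 189.2], [
[... 842 characters left out ...]
.9], [-99.8, 182.7], [-99.9, 182.4]]
plate top [-46.5226962   -2.7001608  183.13590298] [-2.54406814e-02 -4.65913901e+01] -18.311635796389208 14.73142729660937 x [-48.75654613 -43.86726029]
handle [-129.19446986   -3.06055392  200.34284143] [-134.84355358   -9.96078206  197.03972803] [-123.92938932    3.76627328  202.86661928]
tray rim 962 0.01581239551621422 ((544.233154296875, 220.56982421875), (112.64271545410156, 135.01763916015625), 21.667205810546875)
((549.2130126953125, 227.50433349609375), (223.51612854003906, 209.69622802734375), 72.35523223876953)
table z 0.001511903002505691
side ((568.3024291992188, 245.4258270263672), (233.95555114746094, 186.63743591308594), 69.03018951416016)
```

>>> play_rows(commands="-0.5 0.1 0 0 0 0.175;-0.5 0.05 0 0 0 0;-0.27 0 0 0 0 0;0 0 -0.5 0.22 0.95 0;0 0 -0.5 0.22 0.95 0;0 0 -0.5 0.22 0.95 0;0 0 -0.5 0.22 0.95 0;0 0 -0.5 0.22 0.95 0;0 0 0 0 0 0;0 0 0 0 0 0")

```text
time_s: 4.5
tcp_pos: [0.5028, -0.1092, 0.3113]
ee_rot: [[0.724, -0.225, -0.652], [-0.168, -0.974, 0.15], [-0.669, 0.002, -0.743]]
wrist_force: [-0.0, -0.2, 2.3]
gripper_width: 0.999
gripper_force: 0.0
```

```bash
cat > plan.py <<'E'
import numpy as np, cv2
from scipy.ndimage import distance_transform_edt as edt
# 2D (x,z) mm, bar-plane; bend at xb
S=10; X0,Z0=-150,120   # 0.1mm grid
xb=-81; zb=166.5
r2=2**.5
A=np.array([xb-17,zb+17]); n=np.array([1,1])/r2; u=np.array([-1,1])/r2
bar=[(0,zb-3.5),(xb-1.5+3,zb-3.5),tuple(A-3.5*n),tuple(A+3.5*n),(xb+1.5,zb+3.5),(0,zb+3.5)]
bar[1]=(xb-1.5,zb-3.5)
a=A+3.5*n
spur=[tuple(a),tuple(a-3.5*u),(-84.5,186.5),(-84.8,189.2)]
g=np.ones((1200,1700),np.uint8)
for P in(bar,spur): cv2.fillPoly(g,[np.round((np.array(P)-[X0,Z0])*S).astype(np.int32)],0)
D=edt(g)/S
pts=[]
for z0,z1 in((9.5,21.5),(-40,-9.5)):
    for z in np.arange(z0,z1+.01,.5):
        pts+=[(-2.5,z),(2.5,z)]
    pts+=[(x,z) for x in np.arange(-2.5,2.6,.5) for z in(z0,z1)]
pts=np.array(pts)
def clear(x,z,th):
    c,s=np.cos(th),np.sin(th)
    p=np.c_[x+pts[:,0]*c+pts[:,1]*s, z-pts[:,0]*s+pts[:,1]*c]
    i=np.round((p-[X0,Z0])*S).astype(int)
    ok=(i[:,0]>=0)&(i[:,0]<1700)&(i[:,1]>=0)&(i[:,1]<1200)
    return D[i[ok,1],i[ok,0]].min()
E
python3 - <<'E'
from plan import *
for x in range(-46,-122,-4):
    best=max((clear(x,z,np.radians(t)),z,t) for z in np.arange(158,225,.5) for t in (40,42,44))
    b2=max((clear(x,z,np.radians(43)),z) for z in np.arange(158,225,.5) if abs(z-best[1])<8)
    print(x,best,b2)
E
```

```text
-46 (np.float64(12.850291825480074), np.float64(224.5), 40) (np.float64(12.447088012864695), np.float64(224.5))
-50 (np.float64(9.567131231461184), np.float64(224.5), 40) (np.float64(9.546203433826454), np.float64(224.5))
-54 (np.float64(6.824221567329127), np.float64(224.5), 40) (np.float64(6.794115100585212), np.float64(224.5))
-58 (np.float64(4.866210024238575), np.float64(224.5), 44) (np.float64(4.49221548904324), np.float64(224.5))
-62 (np.float64(5.470831746635972), np.float64(224.5), 44) (np.float64(4.850773134253961), np.float64(224.5))
-66 (np.float64(6.621933252457322), np.float64(224.5), 44) (np.float64(6.008327554319921), np.float64(224.5))
-70 (np.float64(7.779460135510689), np.float64(224.5), 44) (np.float64(7.147027354082255), np.float64(224.5))
-74 (np.float64(9.17877987534291), np.float64(224.5), 44) (np.float64(8.5), np.float64(224.5))
-78 (np.float64(11.597413504743201), np.float64(224.5), 44) (np.float64(10.960383204979651), np.float64(224.5))
-82 (np.float64(14.42497833620557), np.float64(224.5), 44) (np.float64(13.788763541376724), np.float64(224.5))
-86 (np.flo
[... 289 characters left out ...]
0674245683), np.float64(224.5))
-98 (np.float64(25.880108191427638), np.float64(224.5), 44) (np.float64(25.3144227664784), np.float64(224.5))
-102 (np.float64(28.779332862316316), np.float64(224.5), 44) (np.float64(28.239157211220025), np.float64(224.5))
-106 (np.float64(31.674121929423713), np.float64(224.5), 44) (np.float64(31.175631509241317), np.float64(224.5))
-110 (np.float64(34.5094190040922), np.float64(224.5), 44) (np.float64(34.082546853191594), np.float64(224.5))
-114 (np.float64(37.40601555899799), np.float64(224.5), 44) (np.float64(37.00121619622793), np.float64(224.5))
-118 (np.float64(40.24835400361113), np.float64(224.5), 44) (np.float64(39.95159571281228), np.float64(224.5))
```

>>> play_rows(commands="0 0 0 -0.22 -0.95 0;0 0 0 -0.22 -0.95 0;0 0 0 -0.22 -0.95 0;0 0 0 -0.22 -0.95 0;0 0 0 -0.22 -0.95 0;0 0 0 0 0 0;0 0 0 0 0 0")

```text
time_s: 5.2
tcp_pos: [0.5013, -0.1089, 0.3173]
ee_rot: [[0.974, -0.224, 0.009], [-0.224, -0.975, 0.0], [0.009, -0.002, -1.0]]
wrist_force: [0.1, -0.9, 0.6]
gripper_width: 1.003
gripper_force: 0.0
```

```bash
python3 - <<'E'
from plan import *
from h import r
s=r.sense();print(s['tcp_pos'],s['ee_rot'].round(3).tolist())
for t in(36,40,42,44,46):
    zs=np.arange(158,225,.25); xs=np.arange(-48,-121,-.5); th=np.radians(t)
    C=np.array([[clear(x,z,th) if abs(z-(166.5+max(0,-81-x)))<16 else -1 for z in zs] for x in xs])
    B=np.full(C.shape,-1.);B[0]=np.where(abs(zs-166.5)<4,C[0],-1);bp=np.zeros(C.shape,int)
    # maximise bottleneck then sum of clearance
    k=4
    J=np.full(C.shape,-1e9);J[0]=np.where(abs(zs-166.5)<4,-np.exp(-4*C[0]),-1e9)
    for i in range(1,len(xs)):
        for j in range(len(zs)):
            lo,hi=max(0,j-k),min(len(zs),j+k+1); m=lo+np.argmax(J[i-1,lo:hi]-1e-4*abs(np.arange(lo,hi)-j)); bp[i,j]=m; J[i,j]=J[i-1,m]-np.exp(-4*C[i,j])-1e-4*abs(m-j)
    j=J[-1].argmax(); path=[]
    for i in range(len(xs)-1,-1,-1): path.append((xs[i],zs[j],round(C[i,j],1)));j=bp[i,j]
    path=path[::-1]; print(t,'min clr',min(p[2] for p in path)); 
    if t==42 or t==44: print([tuple(map(float,p)) for p in path[::5]])
E
```

```text
[ 0.5012795  -0.10894148  0.31734104] [[0.974, -0.224, 0.009], [-0.224, -0.975, 0.0], [0.009, -0.002, -1.0]]
36 min clr 0.6
40 min clr 0.8
42 min clr 0.8
[(-48.0, 166.5, 1.9), (-50.5, 166.5, 1.9), (-53.0, 166.5, 1.9), (-55.5, 166.5, 1.9), (-58.0, 166.5, 1.9), (-60.5, 166.5, 1.9), (-63.0, 166.5, 1.9), (-65.5, 166.5, 1.9), (-68.0, 166.5, 1.9), (-70.5, 166.5, 1.9), (-73.0, 166.5, 1.9), (-75.5, 166.75, 2.0), (-78.0, 167.75, 3.0), (-80.5, 168.5, 3.9), (-83.0, 169.75, 4.9), (-85.5, 174.75, 3.2), (-88.0, 179.75, 1.2), (-90.5, 182.75, 0.9), (-93.0, 185.0, 1.2), (-95.5, 185.75, 2.5), (-98.0, 186.25, 3.7), (-100.5, 187.0, 5.2), (-103.0, 188.5, 7.1), (-105.5, 190.0, 9.5), (-108.0, 190.0, 10.3), (-110.5, 190.0, 11.6), (-113.0, 190.0, 13.2), (-115.5, 190.0, 15.0), (-118.0, 190.0, 16.8), (-120.5, 190.25, 18.7)]
44 min clr 1.0
[(-48.0, 166.5, 1.6), (-50.5, 166.5, 1.6), (-53.0, 166.5, 1.6), (-55.5, 166.5, 1.6), (-58.0, 166.5, 1.6), (-60.5, 166.5, 1.6), (-63.0, 166.5, 1.6), (-65.5, 166.5, 1.6), (-68.0, 166.5, 1.6), (-70.5, 166.5, 1.6), (-73.0, 166.5, 1.6), (-75.5, 166.75, 1.8), (-78.0, 167.75, 2.8), (-80.5, 169.0, 3.8), (-83.0, 170.0, 4.9), (-85.5, 174.75, 3.3), (-88.0, 179.75, 1.5), (-90.5, 183.0, 1.0), (-93.0, 185.25, 1.1), (-95.5, 186.0, 2.4), (-98.0, 186.5, 3.6), (-100.5, 187.5, 5.2), (-103.0, 189.0, 7.3), (-105.5, 190.25, 9.3), (-108.0, 190.25, 10.2), (-110.5, 190.25, 11.4), (-113.0, 190.25, 13.0), (-115.5, 190.25, 14.8), (-118.0, 190.25, 16.5), (-120.5, 190.25, 18.3)]
46 min clr 1.0
```

>>> play_rows(commands="0 0 -0.8 0 0 0;0 0 -0.9 0 0 0;0.03 0.02 -0.9 0 0.06 0;0 0 -0.8 0 0 0;0 0 -0.7 0 0 0;0 0 -0.5 0 0 0;0 0 -0.3 0 0 0;0 0 -0.23 0 0 0;0 0 0 0 0 0;0 0 0 0 0 0")

```text
time_s: 6.2
tcp_pos: [0.5042, -0.1085, 0.1595]
ee_rot: [[0.974, -0.225, -0.007], [-0.225, -0.974, -0.0], [-0.007, 0.002, -1.0]]
wrist_force: [-0.3, 0.3, 1.0]
gripper_width: 1.003
gripper_force: 0.0
```

```bash
cat > look.py <<'E'
from h import *
def fr():
    c=np.array([.635,-.1393]); th=np.radians(-14.5); ax=np.array([np.cos(th),np.sin(th)]); return c,ax,np.array([-ax[1],ax[0]])
def q(W):
    c,ax,ay=fr(); return np.stack([(W[...,:2]-c)@ax,(W[...,:2]-c)@ay,W[...,2]],-1)*1000
E
python3 - <<'E'
from look import *
im,d,i=cap('wrist');Q=q(cloud(d,i)); s=r.sense(); print(s['tcp_pos'],s['ee_rot'].round(3).tolist(),s['wrist_force'])
print('tcp q',q(s['tcp_pos']))
cv2.imwrite('pics/w3.png',im)
E
```

```text
[ 0.50417649 -0.10851593  0.15957336] [[0.974, -0.225, -0.007], [-0.225, -0.974, -0.0], [-0.007, 0.002, -1.0]] [-0.79525097  0.09220091 -0.15782249]
tcp q [-134.36418574   -2.95206427  159.5733559 ]
```

View pics/w3.png

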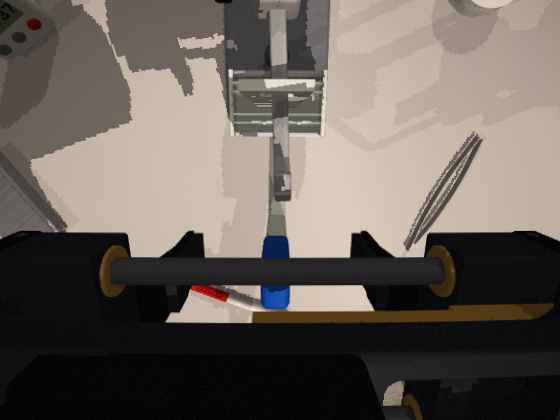

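Handle (276,270) sits centred between the fingers, spur and bar clear. Close.

>>> play_rows(commands="0 0 0.1 0 -0.04 0;0 0 0 0 0 0;0 0 0 0 0 0;0 0 0 0 0 0;0 0 0 0 0 0;0 0 0 0 0 0;0 0 0 0 0 0;0 0 0 0 0 0;0 0 0 0 0 0;0 0 0 0 0 0", grip=6)

```text
time_s: 7.25
tcp_pos: [0.5035, -0.1085, 0.1616]
ee_rot: [[0.974, -0.226, -0.003], [-0.226, -0.974, 0.0], [-0.003, 0.001, -1.0]]
wrist_force: [0.4, 0.0, -0.3]
gripper_width: 0.173
gripper_force: 0.0
```

```bash
cat >> look.py <<'E'
def measure(tilt=0.):
    """plate in q frame: fits plate top band; bar line near"""
    im,d,i=cap('wrist'); s=r.sense(); Q=q(cloud(d,i)); ok=(d>0)
    return im,d,i,Q,ok,s
E
python3 - <<'E'
from look import *
im,d,i,Q,ok,s=measure()
ok[215:]=0
P=Q[ok]
bar=P[(abs(P[:,1]+2)<9)&(P[:,2]>168)&(P[:,2]<175)&(((P[:,0]<-54)&(P[:,0]>-78))|((P[:,0]<-16)&(P[:,0]>-40)))]
k=np.polyfit(bar[:,0],bar[:,1],1);print('bar',k,bar[:,2].mean())
p=P[(P[:,2]>179)&(P[:,2]<190)&(P[:,0]<-40)&(P[:,0]>-58)&(abs(P[:,1])<22)]
print('plate',len(p),np.percentile(p,[2,50,98],axis=0).round(1), np.polyfit(p[:,1],p[:,0],1))
for y in range(-20,20,3):
    m=p[(p[:,1]>=y)&(p[:,1]<y+3)]; print(y,len(m),end=' ')
sp=P[(P[:,0]<-79)&(P[:,0]>-104)&(abs(P[:,1]+5)<6)&(P[:,2]>166)]
for x in range(-104,-78,1):
    m=sp[(sp[:,0]>=x)&(sp[:,0]<x+1)]
    if len(m): print(x+.5,np.sort(m[:,2])[[0,len(m)//2,-1]].round(1))
print(s['tcp_pos'],q(s['tcp_pos']),s['ee_rot'].round(4).tolist(),s['wrist_force'],s['gripper_width']*87,s['gripper_force'])
E
```

```text
bar [ 0.04853878 -1.15916158] 171.39237030576214
plate 951 [[-48.9 -18.3 179.4]
 [-46.4  -2.5 183.2]
 [-43.5  14.1 184.5]] [-3.39172119e-02 -4.64198669e+01]
-20 52 -17 84 -14 87 -11 81 -8 94 -5 95 -2 77 1 88 4 87 7 76 10 82 13 48 16 0 19 0 -99.5 [182.  183.3 185. ]
-98.5 [183.1 184.2 185. ]
-97.5 [184.5 185.3 186.6]
-96.5 [184.7 186.1 186.9]
-95.5 [185.6 186.9 188.1]
-94.5 [185.6 186.8 188.3]
-93.5 [185.5 186.4 187.9]
-92.5 [185.8 187.2 188. ]
-91.5 [186.4 187.5 188.9]
-90.5 [186.4 187.8 189.6]
-89.5 [187.4 188.1 189.7]
-88.5 [187.6 189.  190.3]
-87.5 [187.9 189.1 190.3]
-86.5 [176.  189.5 191. ]
-85.5 [176.2 189.2 191.1]
-84.5 [174.2 178.2 190.3]
-83.5 [174.1 175.6 177.3]
-82.5 [172.3 174.6 176.1]
-81.5 [171.1 173.5 174.7]
-80.5 [170.6 172.6 173.8]
-79.5 [169.8 171.7 172.6]
[ 0.50344276 -0.10850141  0.16165674] [-135.07817923   -3.12172346  161.65674032] [[0.9742, -0.2256, -0.003], [-0.2256, -0.9742, -0.0001], [-0.0029, 0.0007, -1.0]] [-0.32082818 -0.3103043  -0.04989726] 13.899626116881182 29.972577279258985
```

>>> play_rows(commands="0 0 0.07 0 0 0;-0.01 -0.02 0.07 0 0 0;0 -0.02 0.06 0 0 0;0 0 0 0 0 0;0 0 0 0 0 0;0 0 0 0 0 0")

```text
time_s: 7.9
tcp_pos: [0.503, -0.1097, 0.1675]
ee_rot: [[0.974, -0.226, -0.003], [-0.226, -0.974, 0.0], [-0.003, 0.001, -1.0]]
wrist_force: [-0.5, 0.9, -1.3]
gripper_width: 0.155
gripper_force: 30.0
```

```bash
cat >> look.py <<'E'
def plate():
    im,d,i,Q,ok,s=measure(); ok[215:]=0; P=Q[ok]
    bar=P[(abs(P[:,1]+2)<9)&(P[:,2]>168)&(P[:,2]<175)&(((P[:,0]<-54)&(P[:,0]>-78))|((P[:,0]<-16)&(P[:,0]>-40)))]
    print('bar',np.polyfit(bar[:,0],bar[:,1],1),bar[:,2].mean())
    p=P[(P[:,2]>179)&(P[:,2]<200)&(P[:,0]<-38)&(P[:,0]>-62)&(abs(P[:,1])<22)]
    print('plate',len(p),np.percentile(p,[2,50,98],axis=0).round(1), np.polyfit(p[:,1],p[:,0],1))
    print(q(s['tcp_pos']),s['ee_rot'].round(4).tolist(),s['wrist_force'],s['moment'],s['time_s'])
E
python3 -c "
from look import *
plate()"
```

```text
bar [ 0.0483182 -1.1539357] 171.37290625623078
plate 1014 [[-49.1 -19.6 180.6]
 [-46.8  -3.8 188.6]
 [-43.9  12.5 190.1]] [-2.71648430e-02 -4.67978472e+01]
[-135.21801788   -4.35775565  167.5232251 ] [[0.9742, -0.2256, -0.0034], [-0.2256, -0.9742, 0.0], [-0.0033, 0.0007, -1.0]] [ 0.87478331  0.22113484 -2.72101283] [ 0.03422857  0.17689238 -0.00258918] 7.95
```

```bash
python3 - <<'E'
import numpy as np
t=np.arange(21)*.038
x=-88.4*np.cos(t)+1.5*np.sin(t); z=88.4*np.sin(t)+1.5*np.cos(t)
z+=np.minimum(1,t/.38)*.5
for a,b in zip(np.diff(x),np.diff(z)): print(f'{a*.974/30:.3f} {-a*.2256/30:.3f} {b/30:.3f} 0.057 0.247 0',end=';')
E
```

```text
0.004 -0.001 0.114 0.057 0.247 0;0.008 -0.002 0.113 0.057 0.247 0;0.012 -0.003 0.113 0.057 0.247 0;0.016 -0.004 0.112 0.057 0.247 0;0.020 -0.005 0.112 0.057 0.247 0;0.024 -0.006 0.111 0.057 0.247 0;0.028 -0.007 0.110 0.057 0.247 0;0.032 -0.008 0.109 0.057 0.247 0;0.036 -0.008 0.107 0.057 0.247 0;0.040 -0.009 0.106 0.057 0.247 0;0.044 -0.010 0.102 0.057 0.247 0;0.048 -0.011 0.101 0.057 0.247 0;0.052 -0.012 0.099 0.057 0.247 0;0.055 -0.013 0.097 0.057 0.247 0;0.059 -0.014 0.094 0.057 0.247 0;0.062 -0.014 0.092 0.057 0.247 0;0.065 -0.015 0.090 0.057 0.247 0;0.069 -0.016 0.087 0.057 0.247 0;0.072 -0.017 0.084 0.057 0.247 0;0.075 -0.017 0.081 0.057 0.247 0;
```

>>> play_rows(commands="0.004 -0.001 0.114 0.057 0.247 0;0.008 -0.002 0.113 0.057 0.247 0;0.012 -0.003 0.113 0.057 0.247 0;0.016 -0.004 0.112 0.057 0.247 0;0.020 -0.005 0.112 0.057 0.247 0;0.024 -0.006 0.111 0.057 0.247 0;0.028 -0.007 0.110 0.057 0.247 0;0.032 -0.008 0.109 0.057 0.247 0;0.036 -0.008 0.107 0.057 0.247 0;0.040 -0.009 0.106 0.057 0.247 0;0 0 0 0 0 0;0 0 0 0 0 0")

```text
time_s: 9.15
tcp_pos: [0.5099, -0.1113, 0.2004]
ee_rot: [[0.904, -0.225, -0.364], [-0.209, -0.974, 0.083], [-0.373, 0.001, -0.928]]
wrist_force: [-0.4, 0.5, -2.2]
gripper_width: 0.158
gripper_force: 30.0
```

```bash
cat >> look.py <<'E'
def tplate(th,xr=(-90,-20)):
    "tilted plate: fit its top face and upper front/back faces"
    im,d,i,Q,ok,s=measure(); ok[215:]=0; P=Q[ok]
    E=s['ee_rot']; T=q(s['tcp_pos'])
    # tool-frame coordinates (mm) of everything
    c,ax,ay=fr(); R=np.array([[ax[0],ax[1],0],[ay[0],ay[1],0],[0,0,1]])@E
    L=(Q-T)@R      # tool frame; carrier x=tool x, y=-tool y, z=-tool z
    L=L*[1,-1,-1]; l=L[ok]
    np.savez('tp.npz',Q=Q,L=L,ok=ok,T=T,R=R,im=im)
    p=l[(abs(l[:,1])<20)&(l[:,0]>75)&(l[:,0]<100)&(l[:,2]>10)&(l[:,2]<35)]
    top=p[p[:,2]>np.percentile(p[:,2],95)-2.5]
    print('plate in tool: n',len(top),np.percentile(top,[2,50,98],axis=0).round(1).tolist())
    print('tcp q',T.round(2),'F',s['wrist_force'].round(2),'M',s['moment'].round(3),'t',s['time_s'],'tilt',np.degrees(np.arcsin(-E[2,0])).round(2),'yaw',np.degrees(np.arctan2(-E[0,1],-E[1,1])).round(2)*-1)
    bar=P[(abs(P[:,1]+3)<9)&(P[:,2]>168)&(P[:,2]<175)&(((P[:,0]<-60)&(P[:,0]>-78))|((P[:,0]<-14)&(P[:,0]>-30)))]
    if len(bar)>20: print('bar',len(bar),np.polyfit(bar[:,0],bar[:,1],1),bar[:,2].mean())
    return im,Q,L,ok,T,R
E
python3 -c "
from look import *
tplate(0)"
```

```text
plate in tool: n 914 [[86.3, -17.5, 20.1], [88.8, -1.4, 21.5], [91.4, 14.7, 22.7]]
tcp q [-128.4    -4.22  200.63] F [ 0.39 -0.56 -2.59] M [-0.277 -0.882  0.01 ] t 9.2 tilt 21.92 yaw -13.02
bar 1066 [ 0.05063485 -1.05775188] 171.34016836757525
```

>>> play_rows(commands="0.044 -0.010 0.107 0.057 0.247 0;0.048 -0.011 0.101 0.057 0.247 0;0.052 -0.012 0.104 0.057 0.247 0;0.055 -0.013 0.097 0.057 0.247 0;0.059 -0.014 0.094 0.057 0.247 0;0.062 -0.014 0.092 0.057 0.247 0;0.065 -0.015 0.090 0.057 0.247 0;0.069 -0.016 0.087 0.057 0.247 0;0.072 -0.017 0.084 0.057 0.247 0;0.075 -0.017 0.081 0.057 0.247 0;0 0 0 0 0 0;0 0 0 0 0 0")

```text
time_s: 10.4
tcp_pos: [0.5278, -0.1154, 0.2287]
ee_rot: [[0.705, -0.225, -0.673], [-0.163, -0.974, 0.155], [-0.69, 0.001, -0.724]]
wrist_force: [-1.2, 0.7, -1.6]
gripper_width: 0.159
gripper_force: 30.0
```

```bash
cat >> look.py <<'E'
def eye(T,R,off=(88.8,-1.4,0)):
    e=T+R@(np.array(off)*[1,-1,-1]); print('eye q (camera terms; bar centre z 167.85)',e.round(2),'bar y',(-1.1+.05*e[0]).round(2))
    return e
E
python3 -c "
from look import *
im,Q,L,ok,T,R=tplate(0); eye(T,R)
cv2.imwrite('pics/w4.png',np.clip(im*1.5,0,255).astype(np.uint8))"
```

```text
plate in tool: n 889 [[85.9, -17.4, 19.8], [88.3, -1.6, 21.2], [90.8, 14.7, 22.6]]
tcp q [-109.9    -3.72  229.12] F [ 0.13  1.1  -1.77] M [-4.850e-01 -1.851e+00  1.000e-03] t 10.45 tilt 43.64 yaw -13.0
bar 830 [ 0.04823032 -1.12124526] 171.36990245851703
eye q (camera terms; bar centre z 167.85) [-45.62  -3.5  167.84] bar y -3.38
```

View pics/w4.png

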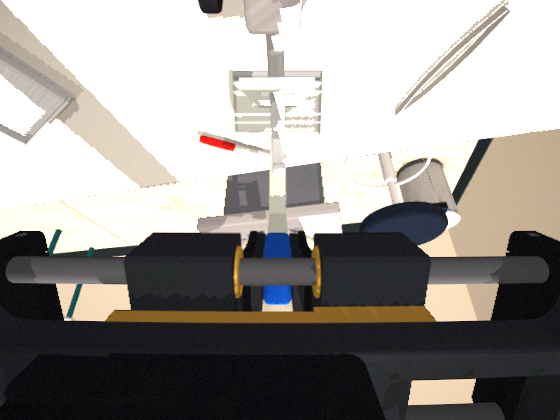

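Tilt 43.6°, eye centred on the bar (bar at (278,100), plate around it). Back out level to just before the bend.

>>> play_rows(commands="-0.06 0.012 0 0 0 0;-0.1 0.02 0 0 0 0;-0.1 0.02 0 0 0 0;-0.1 0.02 0 0 0 0;-0.1 0.02 0 0 0 0;-0.1 0.02 0 0 0 0;-0.1 0.02 0 0 0 0;-0.1 0.02 0 0 0 0;-0.1 0.02 0 0 0 0;-0.08 0.016 0 0 0 0;0 0 0 0 0 0;0 0 0 0 0 0")

```text
time_s: 11.65
tcp_pos: [0.4996, -0.1098, 0.229]
ee_rot: [[0.704, -0.225, -0.674], [-0.163, -0.974, 0.155], [-0.691, 0.001, -0.723]]
wrist_force: [0.6, -0.0, -1.4]
gripper_width: 0.16
gripper_force: 30.0
```

```bash
python3 -c "
from look import *
im,Q,L,ok,T,R=tplate(0); eye(T,R,(88.5,-1.4,0)); P=Q[ok]
for x in range(-106,-78,2):
    m=P[(P[:,0]>=x)&(P[:,0]<x+2)&(P[:,2]>165)&(P[:,2]<195)&(abs(P[:,1]+5)<8)]
    if len(m): print(x+1,len(m),m[:,1].min().round(1),m[:,1].max().round(1),np.percentile(m[:,2],[0,50,100]).round(1))
"
```

```text
plate in tool: n 896 [[85.5, -17.5, 19.9], [87.9, -1.2, 21.3], [90.5, 14.8, 22.8]]
tcp q [-138.42   -5.35  228.99] F [-0.33  0.07 -2.14] M [-0.485 -1.909 -0.037] t 11.7 tilt 43.73 yaw -13.0
bar 253 [-0.00530761 -4.66942138] 171.48785471850087
eye q (camera terms; bar centre z 167.85) [-74.45  -5.14 167.81] bar y -4.82
-95 38 -9.7 -2.1 [185.9 186.7 187.5]
-93 25 -9.7 -2.1 [185.5 186.9 187.9]
-91 21 -9.6 -2.1 [186.6 187.8 188.3]
-89 74 -9.5 -1.6 [178.6 181.5 189.2]
-87 109 -9.3 -1.4 [176.2 179.6 190.1]
-85 169 -9.3 -1.4 [173.8 186.5 190.5]
-83 96 -8.9 -1.3 [171.6 175.5 189.9]
-81 89 -8.8 -1.3 [170.4 173.3 175.9]
-79 63 -8.7 -1.3 [170.  171.5 173.7]
```

```bash
python3 -c "
from look import *
z=np.load('tp.npz'); P=z['Q'][z['ok']]
P=P[(P[:,0]<-79)&(P[:,0]>-101)&(P[:,2]>168)&(P[:,2]<195)&(abs(P[:,1]+5.5)<2.5)]
x,zz=P[:,0],P[:,2]-1.35
n=((zz-166.5)+(x+80.9))/2**.5; u=((zz-166.5)-(x+80.9))/2**.5
for a in range(-2,30,2):
    m=(u>=a)&(u<a+2)
    if m.any(): print(a,m.sum(),np.percentile(n[m],[0,10,25,50,75,90,100]).round(1))
"
```

```text
0 13 [2.3 2.4 3.  3.1 3.3 3.5 3.8]
2 31 [2.9 3.2 3.4 3.7 4.  4.3 4.9]
4 38 [2.2 3.2 3.5 3.9 4.2 4.8 5. ]
6 34 [2.2 3.3 3.5 3.7 4.2 4.7 4.9]
8 39 [2.8 3.2 3.5 4.  4.1 4.5 5.6]
10 40 [2.7 3.1 3.4 3.9 4.4 4.7 5.2]
12 40 [2.6 2.9 3.2 3.8 4.1 4.6 5.1]
14 33 [ 2.9  3.4  3.7  4.3  5.  11.1 11.7]
16 40 [10.5 10.8 11.2 12.  12.4 12.8 13.6]
18 38 [ 9.7 10.6 11.3 11.8 12.2 12.7 13.6]
20 38 [ 5.8  6.3  7.   8.2  9.   9.8 11.4]
22 36 [2.3 2.7 3.  3.6 4.2 4.6 5.2]
```

>>> play_rows(commands="-0.046 0.0096 0.047 0 0 0;-0.046 0.0096 0.047 0 0 0;-0.046 0.0096 0.047 0 0 0;-0.046 0.0096 0.047 0 0 0;-0.046 0.0096 0.047 0 0 0;-0.046 0.0096 0.047 0 0 0;-0.046 0.0096 0.047 0 0 0;-0.046 0.0096 0.047 0 0 0;0 0 0 0 0 0;0 0 0 0 0 0")

```text
time_s: 12.7
tcp_pos: [0.4885, -0.1075, 0.2403]
ee_rot: [[0.704, -0.225, -0.674], [-0.163, -0.974, 0.155], [-0.691, 0.001, -0.723]]
wrist_force: [0.2, -0.4, -2.9]
gripper_width: 0.159
gripper_force: 30.0
```

```bash
cat >> look.py <<'E'
def hook():
    im,Q,L,ok,T,R=tplate(0); e=eye(T,R,(88.3,-1.4,0)); P=Q[ok]
    P=P[(P[:,0]<-79)&(P[:,0]>-103)&(P[:,2]>168)&(P[:,2]<195)&(abs(P[:,1]+5.5)<2.5)]
    f=lambda x,z:(((z-1.35-166.5)+(x+80.9))/2**.5,((z-1.35-166.5)-(x+80.9))/2**.5)
    n,u=f(P[:,0],P[:,2]); print('eye n,u',np.round(f(e[0],e[2]),2))
    for a in range(-2,30,2):
        m=(u>=a)&(u<a+2)
        if m.any(): print(a,m.sum(),np.percentile(n[m],[0,25,50,75,100]).round(1))
E
python3 -c "
from look import *
hook()"
```

```text
plate in tool: n 877 [[85.5, -17.5, 20.2], [87.9, -1.2, 21.5], [90.5, 14.6, 22.8]]
tcp q [-149.76   -5.87  240.22] F [ 0.76  0.97 -1.69] M [-0.429 -1.88   0.036] t 12.75 tilt 43.74 yaw -13.0
bar 553 [ 0.05953767 -0.64919309] 171.36639242362298
eye q (camera terms; bar centre z 167.85) [-85.95  -5.65 179.18] bar y -5.4
eye n,u [ 4.44 11.58]
0 15 [2.5 3.  3.2 3.6 4.4]
2 41 [2.7 3.6 3.9 4.3 5.3]
4 38 [2.1 3.6 4.2 4.7 5.7]
12 13 [2.3 3.2 3.6 3.8 4.9]
14 34 [ 4.  10.2 10.7 15.7 17.1]
16 40 [10.1 11.6 12.  12.4 12.9]
18 44 [ 8.5 10.9 11.7 12.4 13.7]
20 42 [ 4.2  6.   7.3  8.4 10.2]
22 43 [-0.6  3.1  3.8  4.2  5.4]
24 2 [1.4 1.8 2.1 2.5 2.8]
```

>>> play_rows(commands="-0.034 0.007 0.035 0 0 0;-0.034 0.007 0.035 0 0 0;-0.034 0.007 0.035 0 0 0;-0.034 0.007 0.035 0 0 0;0 0 0 0 0 0")

```text
time_s: 13.25
tcp_pos: [0.4844, -0.1067, 0.2447]
ee_rot: [[0.704, -0.225, -0.674], [-0.163, -0.974, 0.155], [-0.691, 0.001, -0.723]]
wrist_force: [-0.2, -1.2, -2.7]
gripper_width: 0.16
gripper_force: 30.0
```

>>> play_rows(commands="-0.034 0.007 0.035 0 0 0;-0.034 0.007 0.035 0 0 0;-0.034 0.007 0.035 0 0 0;-0.034 0.007 0.035 0 0 0;0 0 0 0 0 0")

```text
time_s: 13.75
tcp_pos: [0.4803, -0.1058, 0.2489]
ee_rot: [[0.704, -0.225, -0.674], [-0.163, -0.974, 0.155], [-0.691, 0.001, -0.723]]
wrist_force: [-1.0, 0.4, -2.2]
gripper_width: 0.157
gripper_force: 30.0
```

```bash
python3 -c "
from look import *
hook()"
```

```text
plate in tool: n 887 [[85.4, -17.4, 20.2], [87.9, -1.3, 21.6], [90.4, 14.7, 22.8]]
tcp q [-158.12   -6.28  248.77] F [ 0.01  0.36 -2.35] M [-0.476 -1.898 -0.013] t 13.8 tilt 43.72 yaw -13.0
bar 599 [ 0.0472637  -1.40434261] 171.4111687372459
eye q (camera terms; bar centre z 167.85) [-94.29  -6.06 187.74] bar y -5.81
eye n,u [ 4.6  23.53]
0 13 [2.6 3.  3.5 3.8 4.3]
2 39 [1.8 3.1 3.6 4.  5.2]
4 42 [2.4 3.3 3.7 4.3 4.9]
6 42 [2.5 3.4 3.7 4.1 5.3]
8 43 [1.9 3.2 3.7 4.2 5.1]
10 38 [2.7 3.3 3.6 4.2 5.3]
12 41 [2.5 3.5 4.  4.4 5.8]
14 11 [ 3.   4.  10.6 11.1 11.5]
16 41 [10.1 11.4 11.7 12.1 12.7]
18 28 [10.7 11.9 12.3 12.5 13.6]
24 35 [-6.  -5.3 -5.  -4.3 -2.9]
26 1 [-4.7 -4.7 -4.7 -4.7 -4.7]
```

>>> play_rows(commands="-0.05 0.0104 0.051 0 0 0;-0.068 0.0144 0.0707 0 0 0;-0.068 0.0144 0.0707 0 0 0;-0.068 0.0144 0.0707 0 0 0;-0.068 0.0144 0.0707 0 0 0;-0.1 0.021 0.1 0 0 0;-0.15 0.03 0.2 0 0 0;-0.2 0.04 0.3 0 0 0;-0.3 0.06 0.3 0 0 0;-0.4 0.08 0.3 0 0 0;-0.4 0.08 0.3 0 0 0;-0.2 0.04 0.2 0 0 0;0 0 0 0 0 0;0 0 0 0 0 0")

```text
time_s: 15.2
tcp_pos: [0.4182, -0.0932, 0.3098]
ee_rot: [[0.704, -0.225, -0.673], [-0.163, -0.974, 0.155], [-0.691, 0.001, -0.723]]
wrist_force: [0.2, 0.6, -3.1]
gripper_width: 0.158
gripper_force: 30.0
```

```bash
python3 -c "
from look import *
im,Q,L,ok,T,R=tplate(0); eye(T,R,(88.3,-1.4,0)); print(r.sense()['joints'].round(1))"
```

```text
plate in tool: n 880 [[85.1, -17.5, 20.4], [87.6, -1.2, 21.8], [90.1, 14.7, 23.1]]
tcp q [-221.38   -9.59  309.37] F [-1.08 -0.61 -3.23] M [-0.432 -1.86  -0.014] t 15.25 tilt 43.75 yaw -13.0
eye q (camera terms; bar centre z 167.85) [-157.58   -9.37  248.32] bar y -8.98
[   1.5   23.4    7.1  -11.1 -116.1   74.5]
```

>>> play_rows(commands="0 0.4 0.3 0 0 0;0 0.7 0.3 -0.11 -0.48 0;0 0.8 0 -0.11 -0.48 0;0 0.8 0 -0.11 -0.48 0;0 0.8 0 -0.11 -0.48 0;0.1 0.8 0 -0.11 -0.48 0;0.1 0.8 0 -0.11 -0.48 0;0.1 0.8 0 -0.11 -0.48 0;0.1 0.8 0 -0.11 -0.48 0;0.1 0.8 0 -0.11 -0.48 0;0.2 0.7 0 -0.11 -0.48 0;0.2 0.6 0 0 0 0.4;0.2 0.5 0 0 0 0.5;0.2 0.3 0 0 0 0.6;0.2 0.2 0 0 0 0.6;0 0 0 0 0 0.6;0 0 0 0 0 0.6;0 0 0 0 0 0.5;0 0 0 0 0 0.24;0 0 0 0 0 0")

```text
time_s: 17.25
tcp_pos: [0.4623, 0.2011, 0.3274]
ee_rot: [[0.929, 0.37, -0.026], [0.37, -0.929, -0.01], [-0.028, -0.0, -1.0]]
wrist_force: [0.2, 1.6, -2.2]
gripper_width: 0.157
gripper_force: 30.0
```

>>> play_rows(commands="0 0 0 0 0 0;0 0 0 0 0 0")

```text
time_s: 17.45
tcp_pos: [0.4629, 0.2009, 0.3276]
ee_rot: [[0.929, 0.369, -0.024], [0.369, -0.929, -0.009], [-0.026, -0.0, -1.0]]
wrist_force: [-0.4, 0.2, -1.2]
gripper_width: 0.162
gripper_force: 30.0
```

```bash
python3 -c "
from look import *
im,Q,L,ok,T,R=tplate(0); s=r.sense(); print(s['tcp_pos'],s['ee_rot'].round(4).tolist())
z=np.load('wrist.npz'); W=cloud(z['d'],z)
cv2.imwrite('pics/w5.png',im)
P=W[(z['d']>0)&(W[...,2]>.010)&(W[...,2]<.022)&ok&(abs(W[...,0]-.545)<.1)&(abs(W[...,1]-.22)<.1)]
print(len(P),cv2.minAreaRect((P[:,:2]*1000).astype(np.float32)))
l=L[ok]; p=l[(abs(l[:,1])<20)&(l[:,0]>75)&(l[:,0]<100)&(l[:,2]>12)&(l[:,2]<26)]
b=l[(l[:,2]>-112)&(l[:,2]<-98)&(l[:,0]>40)&(l[:,0]<140)]
print(len(b),np.percentile(b,[1,50,99],axis=0))
"
```

```text
plate in tool: n 874 [[85.4, -17.2, 20.2], [87.9, -1.4, 21.4], [90.3, 14.9, 22.8]]
tcp q [-251.74  286.21  327.59] F [-0.13 -0.46 -3.35] M [-0.152  0.061  0.013] t 17.5 tilt 1.46 yaw 21.68
[0.46294455 0.20082553 0.32759417] [[0.9289, 0.3695, -0.0238], [0.3694, -0.9292, -0.0091], [-0.0255, -0.0003, -0.9997]]
483 ((576.4368896484375, 233.07080078125), (182.08953857421875, 130.54534912109375), 21.47003936767578)
2018 [[  41.1145756   -42.9110136  -111.91511072]
 [  88.49997007   -1.51931914 -107.23885561]
 [ 115.28096833   39.86678308  -98.09903653]]
```

View pics/w5.png

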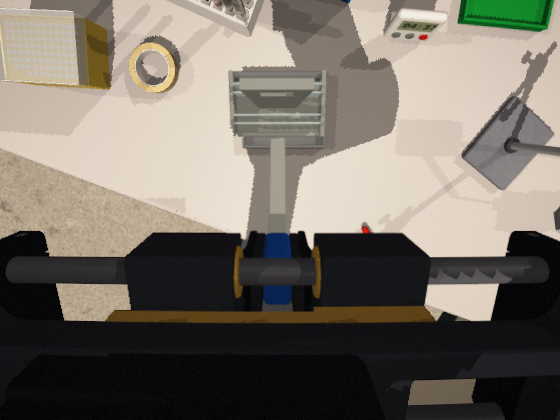

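Carrier hangs level over the tray area ((280,105)), tape roll (154,66) well clear. Check residual carrier tilt via the basket rim and tray edges.

```bash
python3 -c "
from look import *
z=np.load('tp.npz'); Q,L,ok,im=z['Q'],z['L'],z['ok'],z['im']; W=cloud(*(lambda w:(w['d'],w))(np.load('wrist.npz')))
l=L[ok]
# rims: end walls
for lo,hi in((-43.5,-38.5),(36.5,41.5)):
    b=l[(l[:,1]>lo)&(l[:,1]<hi)&(l[:,2]>-112)&(l[:,2]<-102)&(l[:,0]>58)&(l[:,0]<122)]
    k=np.polyfit(b[:,0],b[:,2],1); print(len(b),k,np.degrees(np.arctan(k[0])),b[:,0].min(),b[:,0].max())
b=l[(abs(l[:,1]+1.4)<42)&(l[:,2]>-110)&(l[:,2]<-104)&(l[:,0]>55)&(l[:,0]<122)]
A=np.c_[b[:,:2],np.ones(len(b))]; print('plane',np.linalg.lstsq(A,b[:,2],rcond=None)[0])
# tray low points
m=ok&(W[...,2]>.0115)&(W[...,2]<.020)&(np.hypot(W[...,0]-.544,W[...,1]-.221)<.105)
c,s_=np.cos(np.radians(21.67)),np.sin(np.radians(21.67))
P=W[m]-[.5442,.2206,0]; t=np.c_[P[:,0]*c+P[:,1]*s_,-P[:,0]*s_+P[:,1]*c]*1000
print(len(t),np.histogram(t[:,0],bins=np.arange(-80,81,8)),np.histogram(t[:,1],bins=np.arange(-80,81,8))[0])
"
```

```text
351 [ 1.74656179e-03 -1.07146215e+02] 0.10007051742898948 59.99203597226473 115.36383429111828
274 [ 8.67137867e-04 -1.06815789e+02] 0.049683327601068306 60.17148529394373 115.50584994530671
plane [-2.67989958e-02 -2.78087725e-03 -1.04789964e+02]
400 (array([  0,   0,  38, 211,  36,  15,  10,  11,   5,   6,  12,   9,  10,
         6,  11,  11,   9,   0,   0,   0]), array([-80, -72, -64, -56, -48, -40, -32, -24, -16,  -8,   0,   8,  16,
        24,  32,  40,  48,  56,  64,  72,  80])) [ 0 59 91 15 15 15 15 20 20 16  0  0  0 20 22 22 20 43  7  0]
```

>>> play_rows(commands="0 -0.2 0 0.063 -0.158 0;0 -0.23 -0.3 0 0 0;0 0 -0.6 0 0 0;0 0 -0.8 0 0 0;0 0 -0.8 0 0 0;0 0 -0.8 0 0 0;0 0 -0.8 0 0 0;0 0 -0.6 0 0 0;0 0 -0.5 0 0 0;0 0 -0.3 0 0 0;0 0 -0.2 0 0 0;0 0 0 0 0 0;0 0 0 0 0 0;0 0 0 0 0 0")

```text
time_s: 18.9
tcp_pos: [0.4637, 0.1882, 0.1575]
ee_rot: [[0.929, 0.37, 0.002], [0.37, -0.929, 0.002], [0.003, -0.001, -1.0]]
wrist_force: [-0.3, -0.5, -2.8]
gripper_width: 0.156
gripper_force: 30.0
```

```bash
python3 -c "
from look import *
s=r.sense();print(s['tcp_pos'],s['ee_rot'].round(4).tolist(),s['wrist_force'])
im,d,i=cap('wrist'); im2,_,_=cap('top')
cv2.imwrite('pics/w6.png',np.hstack([im[60:260,150:430],cv2.resize(im2[225:315,180:306],(280,200),interpolation=cv2.INTER_CUBIC)]))"
```

```text
[0.46367713 0.18817569 0.1574907 ] [[0.9291, 0.3699, 0.0021], [0.3699, -0.9291, 0.0017], [0.0025, -0.0008, -1.0]] [-0.34710311 -0.50294211 -2.78153153]
```

View pics/w6.png

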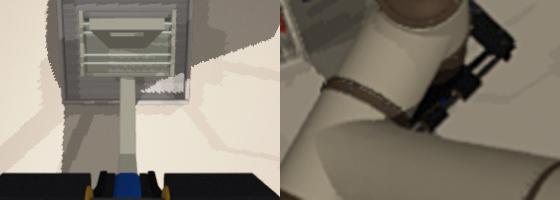

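Basket is square and centred within the tray. Lower and feel for the floor.

>>> play_rows(commands="0 0 -0.15 0 0 0;0 0 -0.15 0 0 0;0 0 -0.15 0 0 0;0 0 -0.1 0 0 0;0 0 -0.05 0 0 0;0 0 0 0 0 0;0 0 0 0 0 0")

```text
time_s: 19.7
tcp_pos: [0.4633, 0.1879, 0.1387]
ee_rot: [[0.929, 0.37, 0.001], [0.37, -0.929, 0.001], [0.001, -0.0, -1.0]]
wrist_force: [-0.6, 0.3, -1.2]
gripper_width: 0.157
gripper_force: 30.0
```

>>> play_rows(commands="0 0 -0.03 0 0 0;0 0 -0.03 0 0 0;0 0 0 0 0 0;0 0 0 0 0 0")

```text
time_s: 20.1
tcp_pos: [0.4632, 0.1878, 0.1369]
ee_rot: [[0.929, 0.37, 0.001], [0.37, -0.929, 0.001], [0.001, -0.0, -1.0]]
wrist_force: [-0.2, -0.3, -2.5]
gripper_width: 0.156
gripper_force: 30.0
```

>>> play_rows(commands="0 0 -0.03 0 0 0;0 0 0 0 0 0;0 0 0 0 0 0")

```text
time_s: 20.4
tcp_pos: [0.4632, 0.1878, 0.1359]
ee_rot: [[0.929, 0.37, 0.001], [0.37, -0.929, 0.001], [0.001, -0.0, -1.0]]
wrist_force: [-0.2, -0.1, -2.6]
gripper_width: 0.156
gripper_force: 30.0
```

>>> play_rows(commands="0 0 -0.02 0 0 0;0 0 0 0 0 0;0 0 0 0 0 0")

```text
time_s: 20.7
tcp_pos: [0.4632, 0.1879, 0.1353]
ee_rot: [[0.929, 0.37, 0.001], [0.37, -0.929, 0.001], [0.001, -0.0, -1.0]]
wrist_force: [0.0, -0.3, -2.4]
gripper_width: 0.157
gripper_force: 30.0
```

>>> play_rows(commands="0 0 -0.02 0 0 0;0 0 0 0 0 0;0 0 0 0 0 0")

```text
time_s: 21.0
tcp_pos: [0.4633, 0.1879, 0.1349]
ee_rot: [[0.929, 0.37, 0.001], [0.37, -0.929, 0.001], [0.001, -0.0, -1.0]]
wrist_force: [0.0, 1.0, -1.3]
gripper_width: 0.159
gripper_force: 30.0
```

>>> play_rows(commands="0 0 -0.02 0 0 0;0 0 0 0 0 0;0 0 0 0 0 0")

```text
time_s: 21.3
tcp_pos: [0.4633, 0.1877, 0.1347]
ee_rot: [[0.929, 0.37, 0.001], [0.37, -0.929, 0.001], [0.001, -0.0, -1.0]]
wrist_force: [-2.3, -2.2, 4.9]
gripper_width: 0.158
gripper_force: 30.0
```

```bash
python3 -c "
from look import *
s=r.sense();print(s['tcp_pos'],s['wrist_force'],s['moment'])
z=tplate(0)"
```

```text
[0.46327573 0.18771213 0.13473997] [-2.28935592 -2.19052337  4.85006044] [-0.45819414  0.8028202   0.05307255]
plate in tool: n 855 [[85.5, -17.3, 20.4], [87.8, -1.4, 21.7], [90.2, 14.9, 23.0]]
tcp q [-248.16  273.59  134.72] F [-2.7  -1.99  5.43] M [-0.499  0.899 -0.029] t 21.35 tilt -0.06 yaw 21.72
```

>>> play_rows(commands="0 0 0.012 0 0 0;0 0 0 0 0 0;0 0 0 0 0 0")

```text
time_s: 21.65
tcp_pos: [0.4632, 0.1878, 0.1347]
ee_rot: [[0.929, 0.37, 0.001], [0.37, -0.929, 0.0], [0.001, -0.0, -1.0]]
wrist_force: [-1.6, -2.9, 5.1]
gripper_width: 0.157
gripper_force: 30.0
```

>>> play_rows(commands="0 0 0 0 0 0;0 0 0 0 0 0;0 0 0 0 0 0;0 0 0 0 0 0;0 0 0 0 0 0;0 0 0 0 0 0;0 0 0 0 0 0", grip=60)

```text
time_s: 22.35
tcp_pos: [0.4632, 0.1879, 0.1345]
ee_rot: [[0.929, 0.37, 0.001], [0.37, -0.929, 0.001], [0.001, -0.0, -1.0]]
wrist_force: [-0.4, -0.1, 0.7]
gripper_width: 0.664
gripper_force: 0.0
```

>>> play_rows(commands="0 0 0.2 0 0 0;0 0 0.5 0 0 0;0 0 0.7 0 0 0;0 0 0.8 0 0 0;0 0 0.8 0 0 0;0 0 0.5 0 0 0;0 0 0.2 0 0 0;0 0 0 0 0 0;0 0 0 0 0 0")

```text
time_s: 23.25
tcp_pos: [0.4627, 0.1876, 0.2447]
ee_rot: [[0.929, 0.37, -0.001], [0.37, -0.929, 0.0], [-0.001, -0.0, -1.0]]
wrist_force: [0.5, 0.3, -0.1]
gripper_width: 0.69
gripper_force: 0.0
```

```bash
python3 -c "
from look import *
s=r.sense(); im,d,i=cap('wrist'); W=cloud(d,i); cv2.imwrite('pics/w7.png',im)
c,s_=np.cos(np.radians(21.7)),np.sin(np.radians(21.7))
ok=d>0; ok[215:]=0; P=W[ok]-[.5442,.2206,0]; t=np.c_[P[:,0]*c+P[:,1]*s_,-P[:,0]*s_+P[:,1]*c,P[:,2]]*1000
b=t[(t[:,2]>22)&(t[:,2]<34)&(abs(t[:,0])<40)&(abs(t[:,1])<60)]
print('rim',np.percentile(b,[1,50,99],axis=0).round(1))
for lo,hi in((-60,-37),(35,60)):
    e=b[(b[:,1]>lo)&(b[:,1]<hi)&(b[:,2]>24)]; print(np.polyfit(e[:,0],e[:,2],1))
p=t[(t[:,2]>140)&(t[:,2]<170)&(abs(t[:,0])<15)&(abs(t[:,1])<25)]; print('plate',np.percentile(p,[2,50,98],axis=0).round(1))
print(s['wrist_force'],s['tcp_pos'])"
```

```text
rim [[-39.  -43.5  22.1]
 [ 15.9  -2.2  25.1]
 [ 28.4  39.2  32.4]]
[-9.12496649e-03  2.81936662e+01]
[-4.42659547e-03  2.80329178e+01]
plate [[ -1.8 -18.2 145.4]
 [  0.6  -2.1 156.3]
 [  3.1  14.1 157.9]]
[ 0.51998728  0.31838189 -0.14750244] [0.46268194 0.18760632 0.24472619]
```

View pics/w7.png

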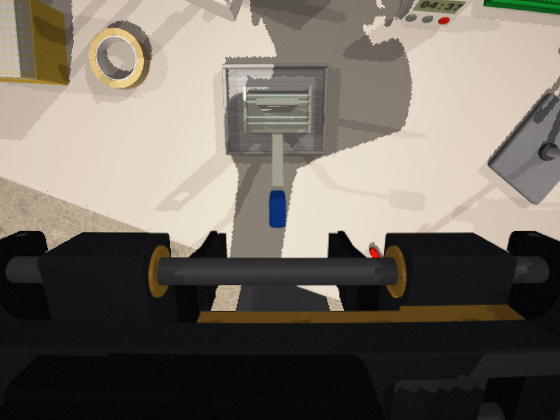

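The carrier stands level and centred in the tray at (277,108), and the gripper is clear of it.

```bash
python3 -c "
from station import r
print(r.finish_job())"
```

```text
the job is handed in; nothing more can be done
None
```

The carrier came off the hook without forcing it (no contact showed in the wrist readings), and it now stands level, about 2 mm off centre in the steel tray, released; I handed the job in at about 23 s, and the hand-in returned no verdict.

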